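# Index the gasket table one division and clamp it

## Robot

A 7-joint arm with a two-finger parallel gripper is mounted at the origin on the work surface. World frame = base frame: x ahead of the robot, y to its left, z up, the work surface at z = 0. Lengths are in m, angles in rad, forces in N, time in s.
With the tool pointing down it reaches from about 0.425 to 0.925 m from the base axis. Payload 6.8 kg.
Tool frame: the origin (TCP) lies on the centre line of the jaws, within the pads' length; the fingertips stand 11 mm ahead of it and the grasp point (between the pads) lies 8 mm behind it; z points along the fingers, y is the direction in which the jaws open and shut (so a half turn about z gives the same grasp; the last joint's range is limited). The gripper opens to 85 mm and grips with 20 to 120 N. Pads are 22 mm wide; open, the fingers measure 114 mm over their backs; the gripper's body (76 mm by 85 mm) begins 54 mm behind the grasp point. The pads swing forward as they close: fully open they stand 13 mm farther back than shut.
Start: joints at [1.048, 0.477, 0.022, 1.555, -0.011, 1.109, -0.083], TCP at [0.272, -0.618, 0.242] pointing down, gripper open.
Joint ranges: [-2.96, 2.96], [-0.34, 2.1], [-1.41, 1.46], [0.24, 2.44], [-1.37, 4.51], [0.17, 1.92], [-2.96, 2.96]. Speed limits (rad/s): [2.39, 2.39, 3.14, 3.14, 3.14, 3.14, 3.14].

## Interface

Orientations are given as a rotation vector (axis times angle).
In Python, from bench import r gives the robot as it stands.
- The arm moves only by the tool send_rows, never from a script. Its argument "deltas" is a list of rows, each a list of 7 numbers: the opening, from 0 (shut) to 1 (fully open), then the shift along the tool's x, y, z as a fraction of full scale, then the turn, a rotation vector about the tool's x, y, z as a fraction of full scale. In form: [[hand, x, y, z, ax, ay, az], ...]. A call has 1 to 20 rows; each row is the pose to reach, as a shift and turn from the pose commanded when the call began, along the tool's axes at that moment, turning the shorter way round; what a row does not reach only later rows make up. Full scale, the value 1, is 150 mm for a shift and 180 degrees for a turn. A row lasts 1/12 s, in which the tool goes at most 41.7 mm and 7.16 degrees, less where a joint would pass 70% of its speed; a pose out of reach is approached as far as the arm can. A call with a number of a shift or a turn outside -1 to 1 is refused whole. A call with a gripper value outside its range is refused whole. The fingers move at their own pace and stop on an object; "squeeze" is the grip in N (left out, the last holds). Time passes only in rows, so rows that repeat a pose let the fingers close. It gives the time, the measured TCP pose, the force and the opening at its end, in the units of the state.
- r.get_obs(): the state, without advancing time (a new reading comes with each control period).
- r.grab_frame(name): name is "scene" or "top" or "wrist"; returns a dict with "pixels" (400x640x3 uint8, red, green, blue), "camera_matrix" (3x3 intrinsics, pixels), "rvec" (rotation vector, rad) and "tvec" (3), from world to camera coordinates, as OpenCV has them. Camera axes: x right, y down, z forward; pixel columns grow to the right and rows downward; lengths in m; the calibration is good to about 2 mm. The wrist camera is an equidistant fisheye: a pixel r from the principal point sees the ray r / f radians off the axis. A picture is of the moment at which its call begins. There is no depth.
- r.hand_in(): hands the job in, once; it reports no verdict.
The state is a dict: "clock": time; "joints": joint angles; "qvel": joint speeds; "tau": joint torques, N m; "tcp_pos": TCP position; "orientation": TCP orientation; "contact_force": force on the tool from outside, world axes, zero at the start; "moment": the same for the moment, N m; "grip_width": finger opening in m.
Only numpy, scipy, OpenCV 4.12 (cv2) and the standard library are available. Lean on these libraries where they do the work, as an engineer would, in place of code of your own. Each camera call takes 0.05 s, during which the arm holds its last target. There are 200 camera calls.

## Task

Bring the ring gasket on the worm-driven indexing table round to its next division under the punch: wind the crank clockwise (seen from above), some two to three turns, until the table's dog comes up on the stop block, and press it home there firmly with about 15 N on the crank handle, but never force it: come up to the stop slowly. Then let go of the crank, swing the clamp lever clockwise right over to the end of its travel to lock the table, and let go. Leave the loose hammer, drift, tin and spacer ring where they are.

Things in the scene. Friction and masses are not known exactly. Their poses are not given: they have to be found in the camera images.
- indexer: The whole fixed unit, bolted down: grey base plate 270 x 400 x 18 mm carrying a turntable in the middle, a square worm gearbox (62 mm high) with a crank at its right end and a pillar with a clamp lever at its left end. Origin on the bench, 25 mm nearer the robot than the plate's centre; x away from the robot along the short side, y to the left along the long side, z up.
- table_axis (a point): Centre of the steel turntable, 200 mm across, at its top face, 62 mm above the bench. On it lie a dark ring gasket and a clamp disc with a bolt (up to 86 mm above the bench).
- punch (a point): Top of the column of the fixed punch frame on the far side: column 45 x 55 mm, 203 mm high; from it an arm 40 mm wide, at 168 to 203 mm height, reaches about 80 mm towards the robot over the gasket. Keep clear of it.
- crank: Dark steel crank with its handle on the worm gearbox; arm and hub reach 82 mm above the bench. Origin on its vertical axis at bench height; x points along the arm to the handle. It has up to 0.5 rad of free play (unknown at the start) before it takes the worm along. 36 turns clockwise make one turn of the turntable counter-clockwise. Winding takes about 2 N; the worm does not run back.
- crank_axis (a point): Point on the crank's vertical turning axis, 112 mm above the bench (empty air above the hub). The handle runs round it at 45 mm radius.
- crank_handle (a point): Point on the axis of the crank's black upright handle, 112 mm above the bench: a cylinder 22 mm across, from 84 to 134 mm above the bench, that spins freely on its pin, so a gripper holding it from above need not turn with the crank. Nothing else stands within 70 mm of it at this height.
- turntable (a joint): Angle of the turntable, rad, counter-clockwise from above positive: 0 when its dog is on the stop block, where it stops hard; starts between -0.52 and -0.35. The reading scatters by about 0.01 rad, which is 0.36 rad at the crank: too coarse to tell the stop by.
- dog_face (a point): Middle of the striking face of the dog, a steel lug 24 x 16 x 18 mm on the turntable's rim, 114 mm from the table's axis and 53 mm above the bench, on the robot's side.
- stop_face (a point): Middle of the striking face of the stop block (26 x 20 x 46 mm, dark steel, on the base plate at the rim), 114 mm from the table's axis. The two faces meet when the table is home.
- lever (a joint): Angle of the clamp lever, rad: starts between 0 and 0.25 (loose), grows as it swings clockwise seen from above, ends at a hard stop at 1.4 (locked). It stays where it is left and takes about 3 N to swing.
- lever_axis (a point): Point on the clamp lever's vertical turning axis, 112 mm above the bench (empty air). At lever angle 0 the lever points along the indexer's -x (towards the robot), at 1.57 it would point along its +y.
- lever_post (a point): Point on the axis of the upright steel post at the lever's end, 60 mm from the lever's axis, 112 mm above the bench: 16 mm across (18 mm at its head), from 77 to 133 mm above the bench, fixed to the lever. The arm below it is 67 to 77 mm above the bench.
- hammer: A loose hammer, 260 mm long, wooden handle, lying between the robot and the indexer. Origin under its middle. Leave it alone.
- drift: A loose steel drift, 32 mm across and 90 mm high, standing beyond the indexer. Origin at the centre of its foot. Leave it alone.
- tin: A loose round tin, 68 mm across and 60 mm high, beyond the indexer. Origin at the centre of its foot. Leave it alone.
- washer: A loose dark steel spacer ring, 84 mm across and 8 mm thick, lying left of the indexer. Origin at the centre of its underside. Leave it alone.
- hub (a joint): Wind-up of the stiff preloaded spring inside the crank's hub, rad: a measure of the clockwise load on the handle. 0 up to about 7 N at the handle, 0.0125 at about 10 N (firm), 0.07 at about 25 N (forced); from 10 to 25 N the handle gives less than 3 mm. A fast run onto the stop overshoots this, so come up slowly. The reading scatters by about 0.01 rad; the spring cannot be seen.

How it is judged:
On the way, in this order (a step that is already met when the one before it is completed fails the run):
1. the dog is on the stop block and pressed home firmly (about 10 N or more at the crank handle) (value of joint turntable above -0.004 rad and value of joint hub above 0.0125 rad), for 0.1 s.
2. the clamp lever is swung over to the end of its travel (value of joint turntable above -0.004 rad and value of joint lever above 1.3 rad), for 0.1 s.
At the end, for the whole second after the job is handed in: The turntable is home on its stop (within 0.004 rad, a quarter of a degree), the clamp lever is over (within 0.1 rad of the end of its travel) and the crank is at rest (all of step 2 and angular speed of crank below 0.2 rad/s); the robot touches nothing.
It fails at once if the crank is forced (about 25 N or more at its handle) (value of joint hub above 0.07 rad).
It fails at once if the clamp lever is swung over before the table is home (value of joint lever above 0.7 rad and value of joint turntable below -0.004 rad).
It fails at once if a loose thing is pushed by more than 30 mm (distance of any of hammer, drift, tin, washer from where it was at the start of the episode above 0.03 m).
It also fails if it takes over 70 s, if anything falls off the work surface, if the arm or the gripper's body presses on something with over 40 N, if the wrist force passes 120 N, or if a joint passes its speed limit or range.

## Working session

There is one attempt and no reset: what is moved stays moved. The work goes in short steps, Python scripts to look and compute and a tool call to move; the robot and the scene stay as the last step left them, time stands still between calls to the robot, and variables do not carry over. Pictures are saved under pics/ and viewed, about 8 in all and at most 12, crops included, and the job is handed in when it is done.

Besides the shell and the picture viewer there is one more tool, called by a JSON object that holds its "op" and its "data". send_rows: Moves the arm, as the interface text tells. Shift numbers are shares of 150 mm and turn numbers shares of 180 degrees, none past 1 either way. Its arguments: {"type":"object","properties":{"deltas":{"type":"array","items":{"type":"array","items":{"type":"number"}}},"squeeze":{"type":"number"}},"required":["deltas"]}

```bash
mkdir -p pics; ls; cat > h.py <<'E'
import numpy as np, cv2
from scipy.spatial.transform import Rotation as R
from bench import r
def save(n,f,crop=None,s=1):
    im=f["pixels"][:,:,::-1]
    if crop: u0,v0,u1,v1=crop; im=im[v0:v1,u0:u1]
    cv2.imwrite("pics/"+n,cv2.resize(im,None,fx=s,fy=s,interpolation=cv2.INTER_CUBIC))
def ray(f,u,v,fish=False):
    K=np.array(f["camera_matrix"]);M=R.from_rotvec(np.ravel(f["rvec"])).as_matrix();t=np.ravel(f["tvec"])
    a=np.array([(u-K[0,2])/K[0,0],(v-K[1,2])/K[1,1]])
    if fish:
        th=np.linalg.norm(a); d=np.r_[a/max(th,1e-9)*np.sin(th),np.cos(th)]
    else: d=np.r_[a,1]
    return -M.T@t, M.T@d
def at_z(f,u,v,z,fish=False):
    o,d=ray(f,u,v,fish); return o+d*(z-o[2])/d[2]
def proj(f,p):
    return cv2.projectPoints(np.array([p],float),np.ravel(f["rvec"])*1.0,np.ravel(f["tvec"])*1.0,np.array(f["camera_matrix"]),None)[0].ravel()
E
python3 - <<'E'
from h import *
import pickle
d={}
for n in("top","scene"):
    f=r.grab_frame(n); d[n]=f; save(n+"0.png",f,s=1.25); print(n,ray(f,320,200))
pickle.dump(d,open("f0.pkl","wb"))
print(r.get_obs())
E
```

```text
pics
top (array([0.51676738, 0.09124076, 0.97560873]), array([ 0.13332161,  0.01155957, -0.99114823]))
scene (array([1.16453595, 0.10767626, 0.70967587]), array([-0.71941966, -0.01438941, -0.69471216]))
{'clock': 0.1, 'joints': array([ 1.04788913,  0.47772401,  0.02234184,  1.55635662, -0.01152049,
        1.10929536, -0.083087  ]), 'qvel': array([-0.00133603, -0.00092641, -0.00152236, -0.00290914, -0.00119963,
        0.00122522,  0.00077646]), 'tau': array([ 4.30558677e-03, -5.97764647e+01,  1.61397479e+00, -2.81952828e+01,
        1.28973217e-02,  5.02906245e-03,  6.56719052e-06]), 'tcp_pos': array([ 0.27182168, -0.61728286,  0.24141679]), 'orientation': array([-3.07269502e+00, -6.46625344e-01,  6.90849883e-04]), 'contact_force': array([ 0.2215281 , -0.00818018,  0.15745015]), 'moment': array([-0.07680789,  0.01690634, -0.01670715]), 'grip_width': 0.08565421345985894}
```

View pics/top0.png

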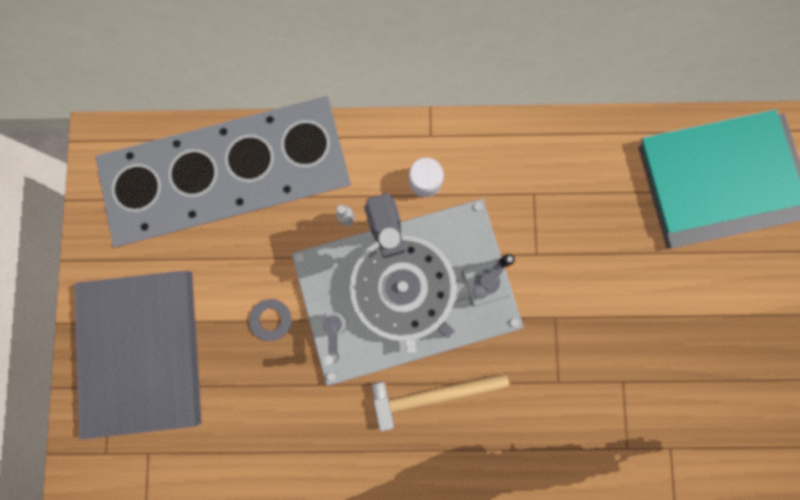

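View pics/scene0.png

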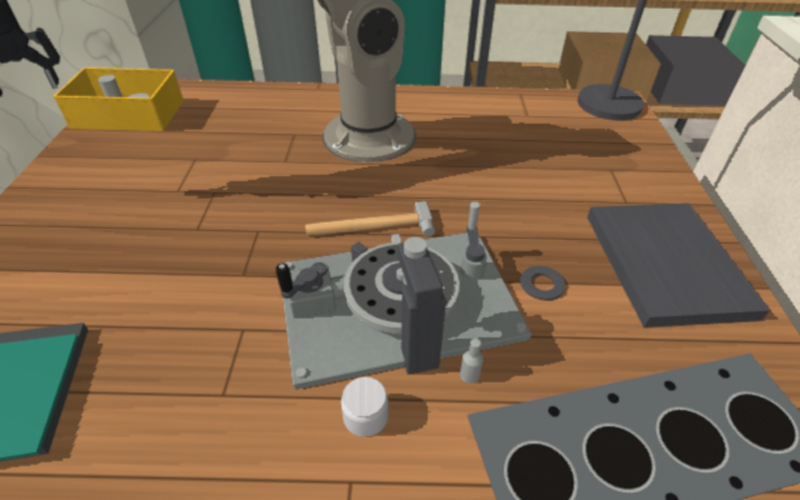

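The top view shows the plate corners near (292,254), (485,200), (523,327) and (326,384). The table centre is at (402,287), the crank handle at (508,260), and the lever pivot at (333,324) with its post near (330,362). I'll enlarge both views to measure.

```bash
python3 - <<'E'
from h import *
import pickle
d=pickle.load(open("f0.pkl","rb"))
save("topc.png",d["top"],(225,150,425,310),4)
save("scenec.png",d["scene"],(215,155,435,315),3.6)
E
```

```text
(no output)
```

View pics/topc.png

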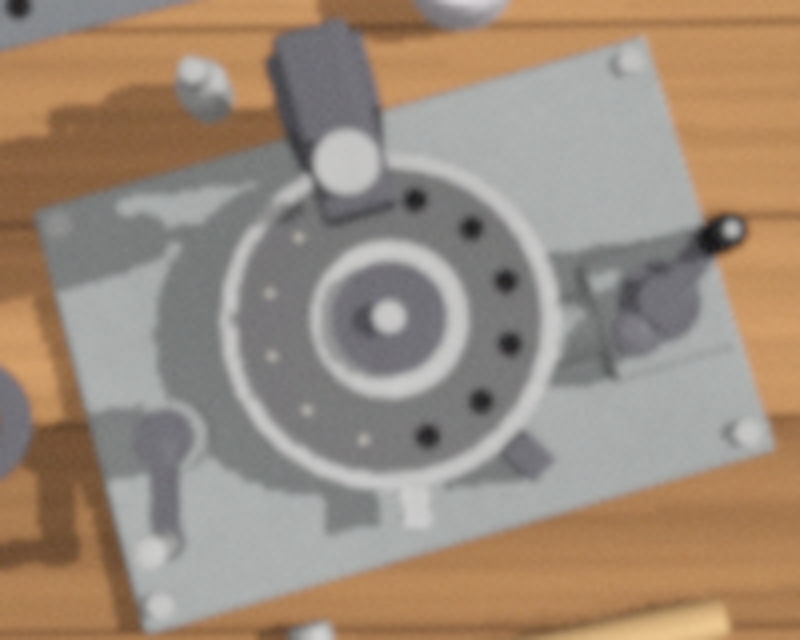

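View pics/scenec.png

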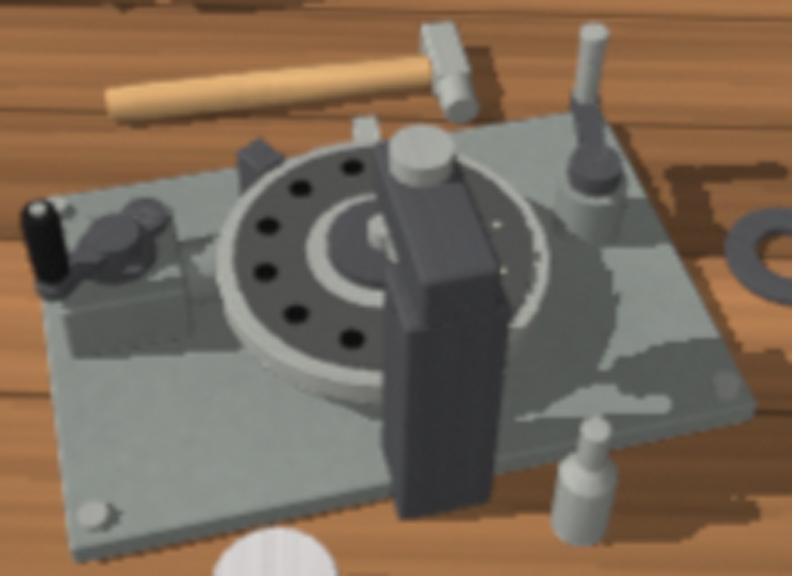

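Crop readings in the top view: plate corners (38,212), (645,37), (775,450) and (147,632), bolt (388,316), hub (668,300). The handle top is at (732,230), the lever hub at (163,437), the post top at (152,551), the dog at (415,507) and the stop at (527,454). In the scene crop the handle top is at (38,208) and the post top at (594,32).

```bash
python3 - <<'E'
from h import *
import pickle
d=pickle.load(open("f0.pkl","rb"));T=d["top"];S=d["scene"]
t=lambda x,y,z:at_z(T,225+x/4,150+y/4,z)
s=lambda x,y,z:at_z(S,215+x/3.6,155+y/3.6,z)
P={}
for n,x,y,z in [("c1",38,212,.018),("c2",645,37,.018),("c3",775,450,.018),("c4",147,632,.018),("rim",390,320,.062),("bolt",388,316,.086),("hub",668,300,.082),("handle",732,230,.134),("levhub",163,437,.08),("post",152,551,.133),("dog",415,507,.062),("stop",527,454,.064)]:
    P[n]=t(x,y,z); print(n,P[n].round(4))
for n,x,y,z in [("handle",38,208,.134),("post",594,32,.133),("hub",112,235,.082),("levhub",597,160,.08),("c3?",78,556,.018),("c?",752,410,.018)]:
    print("S",n,s(x,y,z).round(4))
c=sum(P["c%d"%i] for i in(1,2,3,4))/4
ex=(P["c1"]+P["c2"]-P["c3"]-P["c4"])[:2]; print("centre",c,"yaw of x",np.arctan2(ex[1],ex[0]))
print([np.linalg.norm(P[a]-P[b]).round(3) for a,b in(("c1","c2"),("c2","c3"),("c3","c4"),("c4","c1"))])
print("crank r",np.linalg.norm((P["handle"]-P["hub"])[:2]),"lever r",np.linalg.norm((P["post"]-P["levhub"])[:2]))
E
```

```text
c1 [0.6406 0.316  0.018 ]
c2 [ 0.7473 -0.0658  0.018 ]
c3 [ 0.4887 -0.1373  0.018 ]
c4 [0.3837 0.246  0.018 ]
rim [0.5682 0.0967 0.062 ]
bolt [0.5692 0.0977 0.086 ]
hub [ 0.5768 -0.0638  0.082 ]
handle [ 0.6112 -0.0909  0.134 ]
levhub [0.5016 0.2276 0.08  ]
post [0.442 0.225 0.133]
dog [0.4594 0.0834 0.062 ]
stop [0.4892 0.0178 0.064 ]
S handle [ 0.6109 -0.0886  0.134 ]
S post [0.4453 0.2279 0.133 ]
S hub [ 0.5814 -0.0591  0.082 ]
S levhub [0.5059 0.2309 0.08  ]
S c3? [ 0.7549 -0.0577  0.018 ]
S c? [0.6489 0.317  0.018 ]
centre [0.56506985 0.08974725 0.018     ] yaw of x 0.2680150335329488
[np.float64(0.396), np.float64(0.268), np.float64(0.397), np.float64(0.266)]
crank r 0.04374100313473822 lever r 0.059561813081271446
```

{"op": "send_rows", "data": {"deltas": [[1,1,-0.66,0,0,0,0.132],[1,1,-0.66,0,0,0,0.132],[1,1,-0.66,0,0,0,0.132],[1,1,-0.66,0,0,0,0.132],[1,1,-0.66,0,0,0,0.132],[1,1,-0.66,0,0,0,0.132],[1,1,-0.66,0,0,0,0.132]]}}

```text
clock: 0.68
tcp_pos: [0.3699, -0.466, 0.2422]
orientation: [-3.141, -0.005, 0.001]
contact_force: [-0.6, -0.2, 0.2]
grip_width: 0.0854
```

{"op": "send_rows", "data": {"deltas": [[1,0.535,-0.836,0,0,0,0],[1,0.535,-0.836,0,0,0,0],[1,0.535,-0.836,0,0,0,0],[1,0.535,-0.836,0,0,0,0]]}}

```text
clock: 1.02
tcp_pos: [0.4512, -0.339, 0.2422]
orientation: [-3.14, -0.003, -0.001]
contact_force: [0.6, 0.6, 0.1]
grip_width: 0.0856
```

{"op": "send_rows", "data": {"deltas": [[0.6,0.535,-0.836,0,0,0,0],[0.6,0.535,-0.836,0,0,0,0],[0.6,0.535,-0.836,0,0,0,0],[0.6,0.535,-0.836,0,0,0,0]]}}

```text
clock: 1.35
tcp_pos: [0.5319, -0.2133, 0.2422]
orientation: [-3.14, -0.003, -0.002]
contact_force: [-0.4, -0.5, -0.1]
grip_width: 0.0514
```

{"op": "send_rows", "data": {"deltas": [[0.6,0.535,-0.836,0,0,0,0],[0.6,0.535,-0.836,0,0,0,0],[0.6,0.535,-0.836,0,0,0,0],[0.6,0.535,-0.836,0,0,0,0],[0.6,0.535,-0.836,0,0,0,0],[0.6,0.535,-0.836,0,0,0,0]]}}

```text
clock: 1.85
tcp_pos: [0.6107, -0.091, 0.2417]
orientation: [3.141, 0.001, -0.001]
contact_force: [0.4, -1.7, -0.0]
grip_width: 0.0513
```

```bash
python3 - <<'E'
from h import *
import pickle
f=r.grab_frame("wrist"); pickle.dump(f,open("w1.pkl","wb")); save("w1.png",f,s=1.25)
print(ray(f,320,200,True),r.get_obs()["tcp_pos"])
E
```

```text
(array([ 0.67774517, -0.09121758,  0.37383775]), array([-0.27375372, -0.00272367, -0.96179597])) [ 0.60990878 -0.09286647  0.24175092]
```

View pics/w1.png

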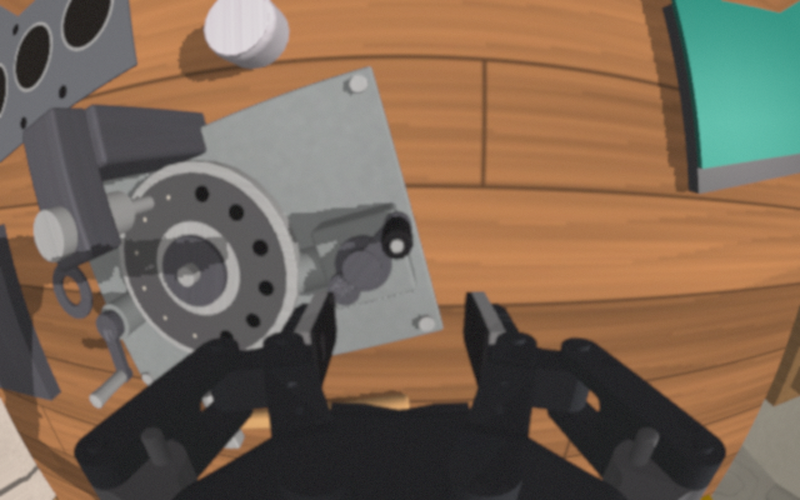

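The wrist view shows the handle's light top at (397,246) and the hub at (362,264), with the jaws straddling the handle's column. The jaw tips' middle is about u=400.

```bash
python3 - <<'E'
from h import *
import pickle
f=pickle.load(open("w1.pkl","rb"))
for n,x,y,z in [("handle",397,245,.134),("hub",363,264,.082),("bolt",188,273,.086)]: print(n,at_z(f,x/1.25,y/1.25,z,True).round(4))
print(r.get_obs()["tcp_pos"])
E
```

```text
handle [ 0.6128 -0.09    0.134 ]
hub [ 0.5831 -0.0627  0.082 ]
bolt [0.5742 0.0939 0.086 ]
[ 0.60990878 -0.09286647  0.24175092]
```

{"op": "send_rows", "data": {"deltas": [[0.6,0.013,-0.013,0.2,0,0,0],[0.6,0.013,-0.013,0.4,0,0,0],[0.6,0.013,-0.013,0.6,0,0,0],[0.6,0.013,-0.013,0.75,0,0,0],[0.6,0.013,-0.013,0.85,0,0,0],[0.6,0.013,-0.013,0.92,0,0,0],[0.6,0.013,-0.013,0.92,0,0,0],[0.6,0.013,-0.013,0.92,0,0,0]], "squeeze": 40}}

```text
clock: 2.57
tcp_pos: [0.6118, -0.0904, 0.1044]
orientation: [3.141, -0.003, -0.001]
contact_force: [0.9, -0.6, -0.2]
grip_width: 0.0513
```

{"op": "send_rows", "data": {"deltas": [[0.1,0,0,0,0,0,0],[0.1,0,0,0,0,0,0],[0.1,0,0,0,0,0,0],[0.1,0,0,0,0,0,0],[0.1,0,0,0,0,0,0],[0.1,0,0,0,0,0,0],[0.1,0,0,0,0,0,0],[0.1,0,0,0,0,0,0]]}}

```text
clock: 3.23
tcp_pos: [0.6134, -0.0887, 0.1057]
orientation: [3.141, 0.0, 0.005]
contact_force: [0.2, -0.4, 6.2]
grip_width: 0.0204
```

```bash
python3 - <<'E'
from h import *
o=r.get_obs(); print(o)
E
```

```text
{'clock': 3.2333, 'joints': array([ 0.13294469,  0.54197565, -0.12076223,  1.79985008,  0.08693941,
        0.80188638, -1.60162558]), 'qvel': array([ 1.07102857e-03, -9.31901527e-04, -7.75249115e-05,  7.30904463e-04,
        1.23830543e-03,  9.49539789e-06, -3.25241828e-04]), 'tau': array([-3.01727420e-01, -5.41514111e+01, -7.05769714e-01, -2.01527756e+01,
       -1.07216171e-01,  1.05915887e-01, -2.59325083e-03]), 'tcp_pos': array([ 0.61338971, -0.08865114,  0.10570631]), 'orientation': array([3.14123991e+00, 2.53517557e-04, 4.68267220e-03]), 'contact_force': array([ 0.23925942, -0.36777061,  6.22392034]), 'moment': array([-0.10456414, -0.08905055,  0.00580347]), 'grip_width': 0.020422041590814614}
```

```bash
cat > arc.py <<'E'
import sys,numpy as np
# arc.py th0 deg n [ox oy mm]: clockwise arc rows
a,d,n=float(sys.argv[1]),float(sys.argv[2]),int(sys.argv[3]); o=np.array([float(x) for x in sys.argv[4:6]] or [0,0])
for k in range(1,n+1):
    t=np.radians(a-d*k/n); t0=np.radians(a)
    v=45*np.array([np.cos(t)-np.cos(t0),np.sin(t)-np.sin(t0)])+o*min(1,k/3)
    print("[0.1,%.3f,%.3f,0,0,0,0]"%(v[0]/150,-v[1]/150),end=", ")
print()
E
python3 arc.py -41.5 90 10
```

```text
[0.1,-0.034,0.033,0,0,0,0], [0.1,-0.072,0.060,0,0,0,0], [0.1,-0.115,0.080,0,0,0,0], [0.1,-0.160,0.094,0,0,0,0], [0.1,-0.206,0.101,0,0,0,0], [0.1,-0.253,0.100,0,0,0,0], [0.1,-0.300,0.092,0,0,0,0], [0.1,-0.344,0.076,0,0,0,0], [0.1,-0.386,0.054,0,0,0,0], [0.1,-0.423,0.026,0,0,0,0],
```

{"op": "send_rows", "data": {"deltas": [[0.1,-0.034,0.033,-0.007,0,0,0],[0.1,-0.072,0.06,-0.007,0,0,0],[0.1,-0.115,0.08,-0.007,0,0,0],[0.1,-0.16,0.094,-0.007,0,0,0],[0.1,-0.206,0.101,-0.007,0,0,0],[0.1,-0.206,0.101,-0.007,0,0,0]]}}

```text
clock: 3.73
tcp_pos: [0.5793, -0.1052, 0.1058]
orientation: [3.14, -0.002, -0.002]
contact_force: [-0.5, -5.0, 7.2]
grip_width: 0.0208
```

{"op": "send_rows", "data": {"deltas": [[0.1,-0.047,-0.001,0,0,0,0],[0.1,-0.094,-0.009,0,0,0,0],[0.1,-0.138,-0.025,0,0,0,0],[0.1,-0.18,-0.047,0,0,0,0],[0.1,-0.217,-0.075,0,0,0,0],[0.1,-0.217,-0.075,0,0,0,0]]}}

```text
clock: 4.23
tcp_pos: [0.5463, -0.0919, 0.1057]
orientation: [-3.142, -0.001, 0.004]
contact_force: [-3.1, -1.8, 9.2]
grip_width: 0.0211
```

```bash
python3 arc.py -132 360 20 -0.4 -0.8
```

```text
[0.1,-0.060,-0.071,0,0,0,0], [0.1,-0.094,-0.157,0,0,0,0], [0.1,-0.100,-0.249,0,0,0,0], [0.1,-0.076,-0.340,0,0,0,0], [0.1,-0.025,-0.418,0,0,0,0], [0.1,0.048,-0.477,0,0,0,0], [0.1,0.136,-0.511,0,0,0,0], [0.1,0.229,-0.516,0,0,0,0], [0.1,0.320,-0.492,0,0,0,0], [0.1,0.399,-0.441,0,0,0,0], [0.1,0.458,-0.368,0,0,0,0], [0.1,0.492,-0.280,0,0,0,0], [0.1,0.496,-0.186,0,0,0,0], [0.1,0.472,-0.096,0,0,0,0], [0.1,0.421,-0.017,0,0,0,0], [0.1,0.348,0.042,0,0,0,0], [0.1,0.260,0.076,0,0,0,0], [0.1,0.167,0.081,0,0,0,0], [0.1,0.076,0.056,0,0,0,0], [0.1,-0.003,0.005,0,0,0,0],
```

{"op": "send_rows", "data": {"deltas": [[0.1,-0.06,-0.071,-0.01,0,0,0],[0.1,-0.094,-0.157,-0.01,0,0,0],[0.1,-0.1,-0.249,-0.01,0,0,0],[0.1,-0.076,-0.34,-0.01,0,0,0],[0.1,-0.025,-0.418,-0.01,0,0,0],[0.1,0.048,-0.477,-0.01,0,0,0],[0.1,0.136,-0.511,-0.01,0,0,0],[0.1,0.229,-0.516,-0.01,0,0,0],[0.1,0.32,-0.492,-0.01,0,0,0],[0.1,0.399,-0.441,-0.01,0,0,0],[0.1,0.458,-0.368,-0.01,0,0,0],[0.1,0.492,-0.28,-0.01,0,0,0],[0.1,0.496,-0.186,-0.01,0,0,0],[0.1,0.472,-0.096,-0.01,0,0,0],[0.1,0.421,-0.017,-0.01,0,0,0],[0.1,0.348,0.042,-0.01,0,0,0],[0.1,0.26,0.076,-0.01,0,0,0],[0.1,0.167,0.081,-0.01,0,0,0],[0.1,0.076,0.056,-0.01,0,0,0],[0.1,-0.003,0.005,-0.01,0,0,0]]}}

```text
clock: 5.9
tcp_pos: [0.5467, -0.0934, 0.1062]
orientation: [-3.141, 0.002, -0.002]
contact_force: [10.1, 5.5, -17.7]
grip_width: 0.0205
```

```bash
python3 - <<'E'
from h import *
import pickle
print(r.get_obs()["tcp_pos"],r.get_obs()["contact_force"])
f=r.grab_frame("top"); pickle.dump(f,open("t2.pkl","wb")); save("t2.png",f,(270,210,370,290),8)
E
```

```text
[ 0.54673837 -0.09338503  0.10622418] [ 10.08914248   5.53462479 -17.722629  ]
```

View pics/t2.png

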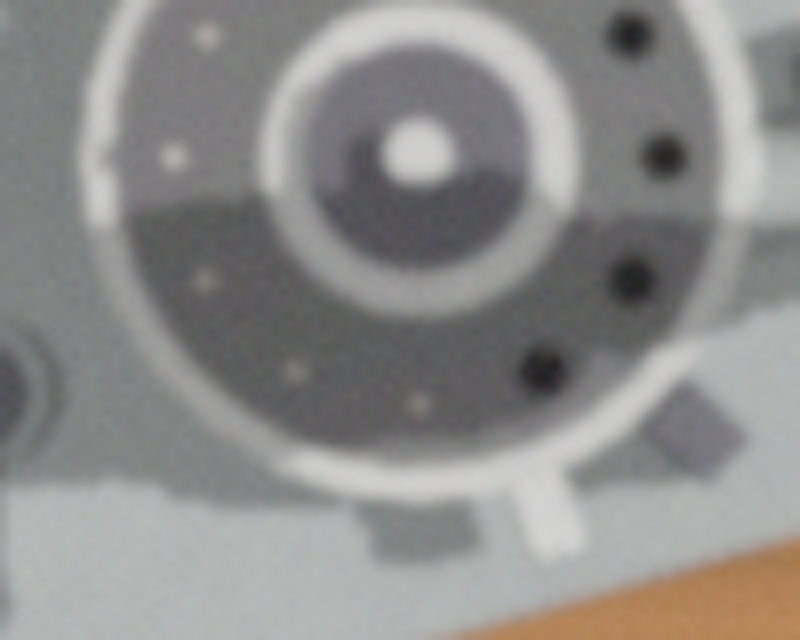

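The dog (centre ~(548,515)) is moving toward the stop block (centre ~(697,430)). The arm is stiff, about 16 N/mm.

```bash
python3 - <<'E'
from h import *
import pickle
f=pickle.load(open("t2.pkl","rb"))
t=lambda x,y,z:at_z(f,270+x/8,210+y/8,z)
b=(t(420,237,.062)+t(418,153,.086))[:2]/2
b=t(418,153,.086)[:2]
for nm,x,y,z in [("dogend",552,553,.062),("dog",548,515,.062),("dogR",577,508,.062),("dogRend",584,545,.062),("stopTop",697,430,.064),("stopL",645,430,.064),("stopLbot",705,480,.064),("hole",545,371,.066),("olddog",0,0,.062)]:
    p=t(x,y,z)[:2]-b; print(nm,np.hypot(*p).round(4),np.arctan2(p[1],p[0]).round(4))
E
python3 arc.py -132 180 12 0.4 0.4
```

```text
dogend 0.1211 -2.8269
dog 0.1105 -2.8049
dogR 0.1118 -2.7277
dogRend 0.1223 -2.7488
stopTop 0.1134 -2.3566
stopL 0.1031 -2.4594
stopLbot 0.1253 -2.4264
hole 0.0724 -2.6186
olddog 0.1329 1.1993
[0.1,-0.050,-0.060,0,0,0,0], [0.1,-0.083,-0.132,0,0,0,0], [0.1,-0.096,-0.210,0,0,0,0], [0.1,-0.090,-0.288,0,0,0,0], [0.1,-0.064,-0.362,0,0,0,0], [0.1,-0.020,-0.426,0,0,0,0], [0.1,0.040,-0.477,0,0,0,0], [0.1,0.111,-0.511,0,0,0,0], [0.1,0.188,-0.525,0,0,0,0], [0.1,0.266,-0.519,0,0,0,0], [0.1,0.340,-0.493,0,0,0,0], [0.1,0.404,-0.449,0,0,0,0],
```

{"op": "send_rows", "data": {"deltas": [[0.1,-0.05,-0.06,0.007,0,0,0],[0.1,-0.083,-0.132,0.007,0,0,0],[0.1,-0.096,-0.21,0.007,0,0,0],[0.1,-0.09,-0.288,0.007,0,0,0],[0.1,-0.064,-0.362,0.007,0,0,0],[0.1,-0.02,-0.426,0.007,0,0,0],[0.1,0.04,-0.477,0.007,0,0,0],[0.1,0.111,-0.511,0.007,0,0,0],[0.1,0.188,-0.525,0.007,0,0,0],[0.1,0.266,-0.519,0.007,0,0,0],[0.1,0.34,-0.493,0.007,0,0,0],[0.1,0.404,-0.449,0.007,0,0,0]]}}

```text
clock: 6.95
tcp_pos: [0.6085, -0.0262, 0.1057]
orientation: [3.141, 0.001, -0.005]
contact_force: [-7.3, -4.1, 3.4]
grip_width: 0.021
```

```bash
python3 - <<'E'
from h import *
o=r.get_obs();p=o["tcp_pos"]-[.5784,-.0604,0];print(p,np.hypot(p[0],p[1]),np.degrees(np.arctan2(p[1],p[0])),o["contact_force"])
E
python3 arc.py 48 180 12
```

```text
[0.0300967  0.0341657  0.10569491] 0.04553137722044591 48.62304382655892 [-7.31175296 -4.0536373   3.36130921]
[0.1,0.051,0.060,0,0,0,0], [0.1,0.085,0.130,0,0,0,0], [0.1,0.099,0.207,0,0,0,0], [0.1,0.093,0.285,0,0,0,0], [0.1,0.067,0.359,0,0,0,0], [0.1,0.022,0.424,0,0,0,0], [0.1,-0.037,0.475,0,0,0,0], [0.1,-0.108,0.508,0,0,0,0], [0.1,-0.185,0.523,0,0,0,0], [0.1,-0.263,0.516,0,0,0,0], [0.1,-0.337,0.490,0,0,0,0], [0.1,-0.401,0.446,0,0,0,0],
```

{"op": "send_rows", "data": {"deltas": [[0.1,0.05,0.061,0,0,0,0],[0.1,0.084,0.131,0,0,0,0],[0.1,0.098,0.208,0,0,0,0],[0.1,0.092,0.286,0,0,0,0],[0.1,0.066,0.36,0,0,0,0],[0.1,0.021,0.425,0,0,0,0],[0.1,-0.038,0.476,0,0,0,0],[0.1,-0.109,0.509,0,0,0,0],[0.1,-0.186,0.524,0,0,0,0],[0.1,-0.264,0.517,0,0,0,0],[0.1,-0.338,0.491,0,0,0,0],[0.1,-0.402,0.447,0,0,0,0]]}}

```text
clock: 7.95
tcp_pos: [0.5478, -0.0939, 0.106]
orientation: [3.141, -0.002, 0.003]
contact_force: [5.9, 1.0, -7.2]
grip_width: 0.0206
```

```bash
python3 - <<'E'
from h import *
import pickle
o=r.get_obs();p=o["tcp_pos"]-[.5784,-.0604,0];print(p,np.hypot(p[0],p[1]),np.degrees(np.arctan2(p[1],p[0])),o["contact_force"])
f=r.grab_frame("top"); pickle.dump(f,open("t3.pkl","wb")); save("t3.png",f,(270,210,370,290),8)
E
python3 arc.py -132 130 15
```

```text
[-0.03057985 -0.03350155  0.10600215] 0.045359465218798065 -132.3894890743085 [ 5.8768296   0.99561844 -7.18268554]
[0.1,-0.031,-0.033,0,0,0,0], [0.1,-0.057,-0.070,0,0,0,0], [0.1,-0.077,-0.111,0,0,0,0], [0.1,-0.091,-0.154,0,0,0,0], [0.1,-0.098,-0.199,0,0,0,0], [0.1,-0.099,-0.244,0,0,0,0], [0.1,-0.092,-0.289,0,0,0,0], [0.1,-0.079,-0.332,0,0,0,0], [0.1,-0.059,-0.373,0,0,0,0], [0.1,-0.033,-0.410,0,0,0,0], [0.1,-0.003,-0.444,0,0,0,0], [0.1,0.033,-0.472,0,0,0,0], [0.1,0.072,-0.494,0,0,0,0], [0.1,0.115,-0.510,0,0,0,0], [0.1,0.159,-0.520,0,0,0,0],
```

View pics/t3.png

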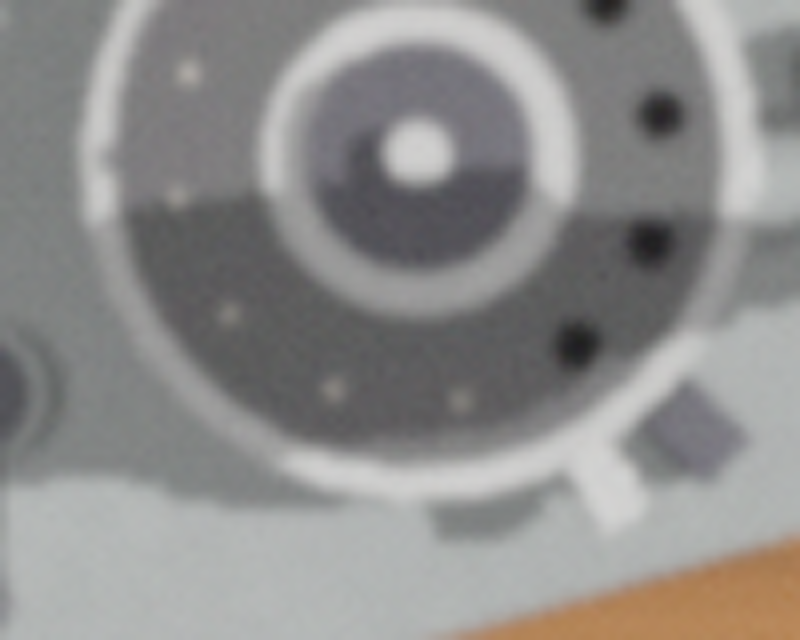

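{"op": "send_rows", "data": {"deltas": [[0.1,-0.031,-0.033,0.003,0,0,0],[0.1,-0.057,-0.07,0.003,0,0,0],[0.1,-0.077,-0.111,0.003,0,0,0],[0.1,-0.091,-0.154,0.003,0,0,0],[0.1,-0.098,-0.199,0.003,0,0,0],[0.1,-0.099,-0.244,0.003,0,0,0],[0.1,-0.092,-0.289,0.003,0,0,0],[0.1,-0.079,-0.332,0.003,0,0,0],[0.1,-0.059,-0.373,0.003,0,0,0],[0.1,-0.033,-0.41,0.003,0,0,0],[0.1,-0.003,-0.444,0.003,0,0,0],[0.1,0.033,-0.472,0.003,0,0,0],[0.1,0.072,-0.494,0.003,0,0,0],[0.1,0.115,-0.51,0.003,0,0,0],[0.1,0.159,-0.52,0.003,0,0,0]]}}

```text
clock: 9.25
tcp_pos: [0.5728, -0.0153, 0.1056]
orientation: [3.14, -0.0, -0.001]
contact_force: [-2.2, -5.7, 7.9]
grip_width: 0.0205
```

```bash
python3 - <<'E'
from h import *
import pickle
o=r.get_obs();p=o["tcp_pos"]-[.5784,-.0604,0];print(p,np.hypot(p[0],p[1]),np.degrees(np.arctan2(p[1],p[0])),o["contact_force"])
f=r.grab_frame("top"); pickle.dump(f,open("t4.pkl","wb")); save("t4.png",f,(320,245,370,285),16)
E
python3 arc.py 98 20 10
```

```text
[-0.0056256   0.04512128  0.10560162] 0.0454706161797474 97.10680893916924 [-2.21943595 -5.71686824  7.89249671]
[0.1,0.010,-0.001,0,0,0,0], [0.1,0.021,-0.002,0,0,0,0], [0.1,0.031,-0.003,0,0,0,0], [0.1,0.042,-0.003,0,0,0,0], [0.1,0.052,-0.003,0,0,0,0], [0.1,0.063,-0.002,0,0,0,0], [0.1,0.073,-0.001,0,0,0,0], [0.1,0.084,-0.000,0,0,0,0], [0.1,0.094,0.002,0,0,0,0], [0.1,0.104,0.004,0,0,0,0],
```

View pics/t4.png

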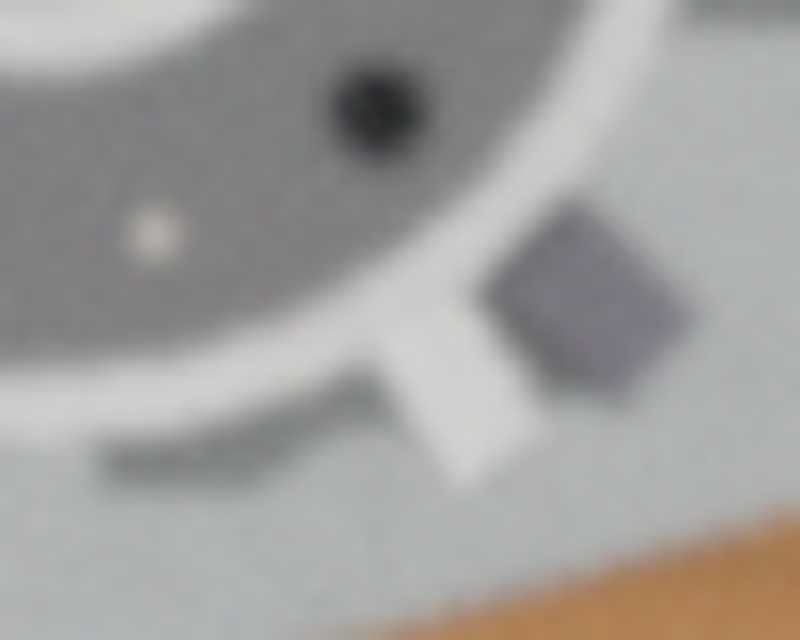

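```bash
python3 arc.py 98 57 12
```

```text
[0.1,0.025,-0.002,0,0,0,0], [0.1,0.050,-0.003,0,0,0,0], [0.1,0.074,-0.001,0,0,0,0], [0.1,0.099,0.003,0,0,0,0], [0.1,0.123,0.008,0,0,0,0], [0.1,0.147,0.016,0,0,0,0], [0.1,0.170,0.026,0,0,0,0], [0.1,0.192,0.037,0,0,0,0], [0.1,0.213,0.051,0,0,0,0], [0.1,0.233,0.066,0,0,0,0], [0.1,0.251,0.082,0,0,0,0], [0.1,0.268,0.100,0,0,0,0],
```

{"op": "send_rows", "data": {"deltas": [[0.1,0.025,-0.001,-0.002,0,0,0],[0.1,0.05,-0.002,-0.002,0,0,0],[0.1,0.074,0,-0.002,0,0,0],[0.1,0.099,0.004,-0.002,0,0,0],[0.1,0.123,0.009,-0.002,0,0,0],[0.1,0.147,0.017,-0.002,0,0,0],[0.1,0.17,0.027,-0.002,0,0,0],[0.1,0.192,0.038,-0.002,0,0,0],[0.1,0.213,0.052,-0.002,0,0,0],[0.1,0.233,0.067,-0.002,0,0,0],[0.1,0.251,0.083,-0.002,0,0,0],[0.1,0.267,0.101,-0.002,0,0,0],[0.1,0.267,0.101,-0.002,0,0,0]]}}

```text
clock: 10.38
tcp_pos: [0.6121, -0.0302, 0.1057]
orientation: [3.141, -0.001, -0.003]
contact_force: [-2.6, -1.4, 6.5]
grip_width: 0.0205
```

```bash
python3 - <<'E'
from h import *
import pickle
o=r.get_obs();p=o["tcp_pos"]-[.5784,-.0604,0];print(p,np.hypot(p[0],p[1]),np.degrees(np.arctan2(p[1],p[0])),o["contact_force"])
ims=[r.grab_frame("top")["pixels"].astype(float) for _ in range(6)]
f=r.grab_frame("top"); f["pixels"]=np.mean(ims,0).astype(np.uint8)
pickle.dump(f,open("t5.pkl","wb")); save("t5.png",f,(335,250,365,280),20)
E
for a in 41 37 33 29;do python3 arc.py $a 4 1;done
```

```text
[0.03374825 0.03021795 0.10565179] 0.04529977009089087 41.841043358100386 [-2.55938145 -1.43102286  6.52431149]
[0.1,0.013,0.016,0,0,0,0], 
[0.1,0.012,0.017,0,0,0,0], 
[0.1,0.011,0.018,0,0,0,0], 
[0.1,0.010,0.019,0,0,0,0],
```

View pics/t5.png

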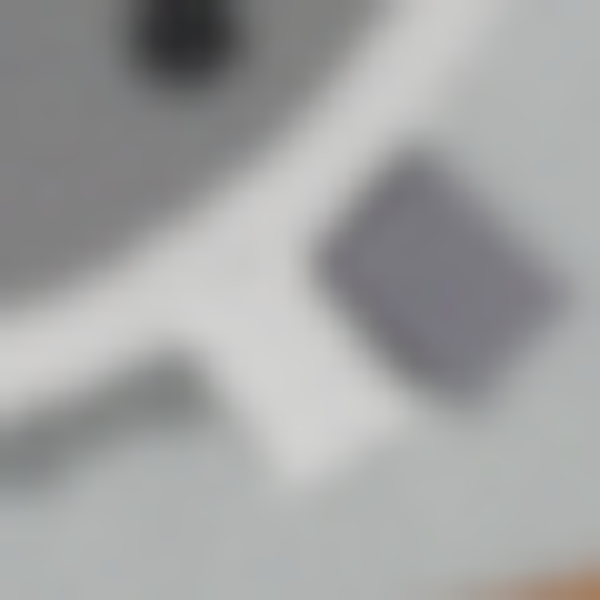

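```bash
python3 arc.py 41 16 8; for a in 25 21 17 13 9;do python3 arc.py $a 4 4;done
cat > s.py <<'E'
from h import *
o=r.get_obs();p=o["tcp_pos"]-[.5784,-.0604,0];th=np.arctan2(p[1],p[0]);F=o["contact_force"]
print("deg",np.degrees(th).round(2),"rad",np.hypot(p[0],p[1]).round(5),"Ft",(F[0]*np.sin(th)-F[1]*np.cos(th)).round(2),"Fr",(F[0]*np.cos(th)+F[1]*np.sin(th)).round(2),"Fz",F[2].round(1))
E
```

```text
[0.1,0.007,0.008,0,0,0,0], [0.1,0.013,0.016,0,0,0,0], [0.1,0.019,0.025,0,0,0,0], [0.1,0.025,0.033,0,0,0,0], [0.1,0.031,0.042,0,0,0,0], [0.1,0.036,0.051,0,0,0,0], [0.1,0.041,0.061,0,0,0,0], [0.1,0.045,0.070,0,0,0,0], 
[0.1,0.002,0.005,0,0,0,0], [0.1,0.004,0.010,0,0,0,0], [0.1,0.006,0.014,0,0,0,0], [0.1,0.008,0.019,0,0,0,0], 
[0.1,0.002,0.005,0,0,0,0], [0.1,0.004,0.010,0,0,0,0], [0.1,0.005,0.015,0,0,0,0], [0.1,0.007,0.020,0,0,0,0], 
[0.1,0.001,0.005,0,0,0,0], [0.1,0.003,0.010,0,0,0,0], [0.1,0.004,0.015,0,0,0,0], [0.1,0.005,0.020,0,0,0,0], 
[0.1,0.001,0.005,0,0,0,0], [0.1,0.002,0.010,0,0,0,0], [0.1,0.003,0.015,0,0,0,0], [0.1,0.004,0.021,0,0,0,0], 
[0.1,0.001,0.005,0,0,0,0], [0.1,0.001,0.010,0,0,0,0], [0.1,0.002,0.016,0,0,0,0], [0.1,0.003,0.021,0,0,0,0],
```

{"op": "send_rows", "data": {"deltas": [[0.1,0.007,0.008,0,0,0,0],[0.1,0.013,0.016,0,0,0,0],[0.1,0.019,0.025,0,0,0,0],[0.1,0.025,0.033,0,0,0,0],[0.1,0.031,0.042,0,0,0,0],[0.1,0.036,0.051,0,0,0,0],[0.1,0.041,0.061,0,0,0,0],[0.1,0.045,0.07,0,0,0,0],[0.1,0.045,0.07,0,0,0,0]]}}

```text
clock: 11.48
tcp_pos: [0.6185, -0.0394, 0.1056]
orientation: [-3.141, -0.001, 0.003]
contact_force: [-4.3, -0.1, 7.1]
grip_width: 0.0206
```

```bash
python3 s.py
```

```text
deg 27.64 rad 0.0453 Ft -1.89 Fr -3.81 Fz 7.1
```

{"op": "send_rows", "data": {"deltas": [[0.1,0.002,0.005,0,0,0,0],[0.1,0.004,0.01,0,0,0,0],[0.1,0.006,0.014,0,0,0,0],[0.1,0.008,0.019,0,0,0,0],[0.1,0.008,0.019,0,0,0,0]]}}

```text
clock: 11.9
tcp_pos: [0.6197, -0.0418, 0.1056]
orientation: [-3.14, -0.002, 0.003]
contact_force: [-3.4, 0.3, 6.8]
grip_width: 0.0205
```

```bash
python3 s.py
```

```text
deg 24.29 rad 0.04526 Ft -1.62 Fr -2.96 Fz 6.8
```

{"op": "send_rows", "data": {"deltas": [[0.1,0.002,0.005,0,0,0,0],[0.1,0.004,0.01,0,0,0,0],[0.1,0.005,0.015,0,0,0,0],[0.1,0.007,0.02,0,0,0,0],[0.1,0.007,0.02,0,0,0,0]]}}

```text
clock: 12.32
tcp_pos: [0.6208, -0.0446, 0.1056]
orientation: [-3.14, -0.002, 0.003]
contact_force: [-3.6, 0.3, 7.3]
grip_width: 0.0207
```

{"op": "send_rows", "data": {"deltas": [[0.1,0.001,0.005,0,0,0,0],[0.1,0.003,0.01,0,0,0,0],[0.1,0.004,0.015,0,0,0,0],[0.1,0.005,0.02,0,0,0,0],[0.1,0.005,0.02,0,0,0,0]]}}

```text
clock: 12.73
tcp_pos: [0.6217, -0.0473, 0.1057]
orientation: [-3.14, -0.002, 0.003]
contact_force: [-3.7, 1.5, 5.8]
grip_width: 0.0204
```

{"op": "send_rows", "data": {"deltas": [[0.1,0.001,0.005,0,0,0,0],[0.1,0.002,0.01,0,0,0,0],[0.1,0.003,0.015,0,0,0,0],[0.1,0.004,0.021,0,0,0,0],[0.1,0.004,0.021,0,0,0,0]]}}

```text
clock: 13.15
tcp_pos: [0.6225, -0.0504, 0.1057]
orientation: [-3.14, -0.002, 0.002]
contact_force: [-3.0, 1.6, 6.1]
grip_width: 0.0202
```

{"op": "send_rows", "data": {"deltas": [[0.1,0.001,0.005,0,0,0,0],[0.1,0.001,0.01,0,0,0,0],[0.1,0.002,0.016,0,0,0,0],[0.1,0.003,0.021,0,0,0,0],[0.1,0.003,0.021,0,0,0,0]]}}

```text
clock: 13.57
tcp_pos: [0.623, -0.0534, 0.1057]
orientation: [-3.14, -0.002, 0.002]
contact_force: [-2.1, 1.3, 6.7]
grip_width: 0.0208
```

{"op": "send_rows", "data": {"deltas": [[0.1,0.001,0.005,0,0,0,0],[0.1,0.001,0.01,0,0,0,0],[0.1,0.001,0.016,0,0,0,0],[0.1,0.002,0.021,0,0,0,0],[0.1,0.002,0.021,0,0,0,0]]}}

```text
clock: 13.98
tcp_pos: [0.6234, -0.0565, 0.1057]
orientation: [-3.139, -0.002, 0.002]
contact_force: [-2.3, 2.5, 6.8]
grip_width: 0.0204
```

{"op": "send_rows", "data": {"deltas": [[0.1,0,0.005,0,0,0,0],[0.1,0,0.01,0,0,0,0],[0.1,0,0.016,0,0,0,0],[0.1,0,0.021,0,0,0,0],[0.1,0,0.021,0,0,0,0]]}}

```text
clock: 14.4
tcp_pos: [0.6236, -0.0595, 0.1057]
orientation: [-3.139, -0.003, 0.001]
contact_force: [-2.9, 1.3, 5.8]
grip_width: 0.0203
```

{"op": "send_rows", "data": {"deltas": [[0.1,0,0.005,0,0,0,0],[0.1,0,0.01,0,0,0,0],[0.1,-0.001,0.016,0,0,0,0],[0.1,-0.001,0.021,0,0,0,0],[0.1,-0.001,0.021,0,0,0,0]]}}

```text
clock: 14.82
tcp_pos: [0.6235, -0.0601, 0.1057]
orientation: [-3.137, -0.005, 0.001]
contact_force: [-0.9, 6.6, 5.2]
grip_width: 0.0207
```

Contact: y advanced only 0.6 mm of 3.1, and the force rose to 6.6 N. I'll press on in small steps.

{"op": "send_rows", "data": {"deltas": [[0.1,0,0.003,0,0,0,0],[0.1,0,0.006,0,0,0,0],[0.1,0,0.006,0,0,0,0],[0.1,0,0.006,0,0,0,0]]}}

```text
clock: 15.15
tcp_pos: [0.6236, -0.0603, 0.1057]
orientation: [-3.136, -0.006, 0.001]
contact_force: [-1.6, 8.4, 5.6]
grip_width: 0.0205
```

{"op": "send_rows", "data": {"deltas": [[0.1,0,0.003,0,0,0,0],[0.1,0,0.006,0,0,0,0],[0.1,0,0.01,0,0,0,0],[0.1,0,0.013,0,0,0,0],[0.1,0,0.013,0,0,0,0]]}}

```text
clock: 15.57
tcp_pos: [0.6236, -0.061, 0.1057]
orientation: [-3.135, -0.008, 0.001]
contact_force: [-2.2, 11.0, 5.9]
grip_width: 0.0206
```

{"op": "send_rows", "data": {"deltas": [[0.1,0,0.003,0,0,0,0],[0.1,0,0.006,0,0,0,0],[0.1,0,0.01,0,0,0,0],[0.1,0,0.013,0,0,0,0],[0.1,0,0.013,0,0,0,0],[0.1,0,0.013,0,0,0,0]]}}

```text
clock: 16.07
tcp_pos: [0.6236, -0.0616, 0.1057]
orientation: [-3.134, -0.009, 0.001]
contact_force: [-2.3, 13.2, 5.3]
grip_width: 0.0209
```

{"op": "send_rows", "data": {"deltas": [[0.1,0,0.003,0,0,0,0],[0.1,0,0.006,0,0,0,0],[0.1,0,0.01,0,0,0,0],[0.1,0,0.013,0,0,0,0],[0.1,0,0.013,0,0,0,0],[0.1,0,0.013,0,0,0,0],[0.1,0,0.013,0,0,0,0]]}}

```text
clock: 16.65
tcp_pos: [0.6236, -0.0623, 0.1057]
orientation: [-3.132, -0.011, 0.001]
contact_force: [-3.2, 15.6, 6.4]
grip_width: 0.0205
```

```bash
python3 s.py; python3 - <<'E'
from h import *
import pickle
ims=[r.grab_frame("top")["pixels"].astype(float) for _ in range(4)]
f=r.grab_frame("top"); f["pixels"]=np.mean(ims,0).astype(np.uint8)
save("t6.png",f,(230,240,370,295),5.7)
E
```

```text
deg -2.35 rad 0.04527 Ft -15.43 Fr -3.89 Fz 6.4
```

View pics/t6.png

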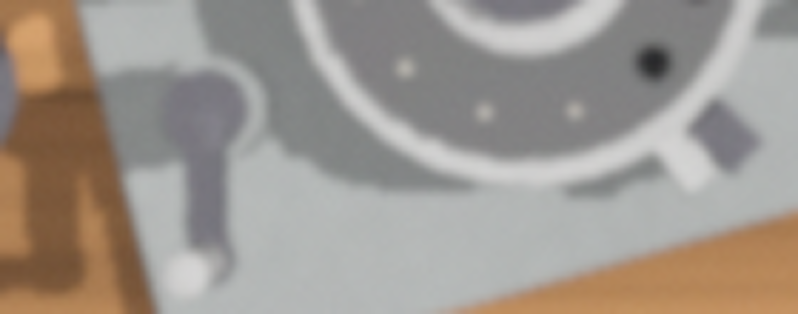

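The dog (~(685,165)) is in contact with the stop block (~(725,135)), and the tangential force is 15.4 N. Next I'll unload gently, then open.

{"op": "send_rows", "data": {"deltas": [[0.1,0,-0.01,0,0,0,0],[0.1,0,-0.02,0,0,0,0],[0.1,0,-0.03,0,0,0,0],[0.1,0,-0.043,0,0,0,0],[0.1,0,-0.043,0,0,0,0]]}}

```text
clock: 17.32
tcp_pos: [0.6236, -0.0601, 0.1057]
orientation: [-3.137, -0.006, 0.001]
contact_force: [-1.9, 6.5, 5.7]
grip_width: 0.0208
```

{"op": "send_rows", "data": {"deltas": [[0.55,0,0,0,0,0,0],[0.55,0,0,0,0,0,0],[0.55,0,0,0,0,0,0],[0.55,0,0,0,0,0,0],[0.55,0,0,0,0,0,0],[0.55,0,0,0,0,0,0]]}}

```text
clock: 17.82
tcp_pos: [0.6232, -0.0658, 0.1055]
orientation: [3.141, -0.001, -0.0]
contact_force: [-1.1, -0.4, 0.2]
grip_width: 0.0473
```

{"op": "send_rows", "data": {"deltas": [[0.55,0,0,-0.1,0,0,0],[0.55,0,0,-0.3,0,0,0],[0.55,0,0,-0.5,0,0,0],[0.55,0,0,-0.7,0,0,0],[0.55,0,0,-0.9,0,0,0],[0.55,0,0,-0.9,0,0,0]]}}

```text
clock: 18.32
tcp_pos: [0.6267, -0.0657, 0.2476]
orientation: [3.141, -0.001, 0.017]
contact_force: [0.8, -0.0, 0.1]
grip_width: 0.0469
```

{"op": "send_rows", "data": {"deltas": [[0.55,-0.605,-0.975,0,0,0,-0.5],[0.55,-0.605,-0.975,0,0,0,-0.5],[0.55,-0.605,-0.975,0,0,0,-0.5],[0.55,-0.605,-0.975,0,0,0,-0.5],[0.55,-0.605,-0.975,0,0,0,-0.5],[0.55,-0.605,-0.975,0,0,0,-0.5],[0.55,-0.605,-0.975,0,0,0,-0.5],[0.55,-0.605,-0.975,0,0,0,-0.5],[0.55,-0.605,-0.975,0,0,0,-0.5],[0.55,-0.605,-0.975,0,0,0,-0.5],[0.55,-0.605,-0.975,0,0,0,-0.5],[0.55,-0.605,-0.975,0,0,0,-0.5],[0.55,-0.605,-0.975,0,0,0,-0.5],[0.55,-0.605,-0.975,0,0,0,-0.5],[0.55,-0.605,-0.975,0,0,0,-0.5]]}}

```text
clock: 19.57
tcp_pos: [0.5325, 0.0805, 0.2405]
orientation: [-2.224, -2.218, 0.0]
contact_force: [-0.7, 0.6, -0.1]
grip_width: 0.0469
```

{"op": "send_rows", "data": {"deltas": [[0.55,0.975,-0.605,0,0,0,-0.5],[0.55,0.975,-0.605,0,0,0,-0.5],[0.55,0.975,-0.605,0,0,0,-0.5],[0.55,0.975,-0.605,0,0,0,-0.5],[0.55,0.975,-0.605,0,0,0,-0.5],[0.55,0.975,-0.605,0,0,0,-0.5],[0.55,0.975,-0.605,0,0,0,-0.5],[0.55,0.975,-0.605,0,0,0,-0.5],[0.55,0.975,-0.605,0,0,0,-0.5],[0.55,0.975,-0.605,0,0,0,-0.5],[0.55,0.975,-0.605,0,0,0,-0.5],[0.55,0.975,-0.605,0,0,0,-0.5],[0.55,0.975,-0.605,0,0,0,-0.5],[0.55,0.975,-0.605,0,0,0,-0.5],[0.55,0.975,-0.605,0,0,0,-0.5],[0.55,0.975,-0.605,0,0,0,-0.5]]}}

```text
clock: 20.9
tcp_pos: [0.4419, 0.227, 0.2406]
orientation: [0.005, 3.141, -0.0]
contact_force: [-0.0, 0.3, 0.7]
grip_width: 0.047
```

```bash
python3 - <<'E'
from h import *
import pickle
o=r.get_obs(); print(o["tcp_pos"],o["orientation"],o["joints"])
print(R.from_rotvec(o["orientation"]).as_matrix().round(3))
f=r.grab_frame("wrist"); pickle.dump(f,open("w2.pkl","wb")); save("w2.png",f,s=1.25)
E
```

```text
[0.44185503 0.22698414 0.2406452 ] [ 5.21576207e-03  3.14146389e+00 -1.09581069e-04] [ 0.13291347  0.29176395 -0.85860271  1.93061473  0.25663662  1.03190402
  0.72935147]
[[-1.     0.003  0.   ]
 [ 0.003  1.    -0.   ]
 [-0.    -0.    -1.   ]]
```

View pics/w2.png

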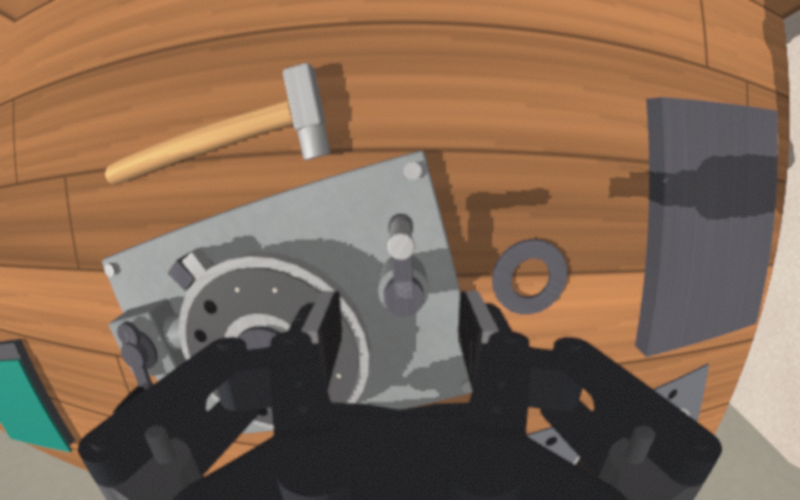

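The post head is at (400,245), aligned with the jaws, and the lever hub is at (403,292). The dog sits on the stop at (188,268), and the ring at (530,277) is clear.

```bash
python3 - <<'E'
from h import *
import pickle
f=pickle.load(open("w2.pkl","rb"))
for n,x,y,z in [("post",400,245,.133),("levhub",403,292,.08),("washer",530,277,.004)]: print(n,at_z(f,x/1.25,y/1.25,z,True).round(4))
E
```

```text
post [0.4423 0.227  0.133 ]
levhub [0.4963 0.2294 0.08  ]
washer [0.5125 0.3639 0.004 ]
```

{"op": "send_rows", "data": {"deltas": [[0.5,0,0,0.2,0,0,0],[0.5,0,0,0.4,0,0,0],[0.5,0,0,0.6,0,0,0],[0.5,0,0,0.75,0,0,0],[0.5,0,0,0.85,0,0,0],[0.5,0,0,0.9,0,0,0],[0.5,0,0,0.9,0,0,0]], "squeeze": 20}}

```text
clock: 21.53
tcp_pos: [0.441, 0.2266, 0.1043]
orientation: [-0.001, -3.139, 0.002]
contact_force: [0.6, 0.6, 0.3]
grip_width: 0.0429
```

{"op": "send_rows", "data": {"deltas": [[0.05,0,0,0,0,0,0],[0.05,0,0,0,0,0,0],[0.05,0,0,0,0,0,0],[0.05,0,0,0,0,0,0],[0.05,0,0,0,0,0,0],[0.05,0,0,0,0,0,0],[0.05,0,0,0,0,0,0],[0.05,0,0,0,0,0,0]]}}

```text
clock: 22.2
tcp_pos: [0.4426, 0.2277, 0.1068]
orientation: [0.0, 3.14, 0.001]
contact_force: [-1.4, 0.1, 6.4]
grip_width: 0.0167
```

```bash
cat > lev.py <<'E'
import sys,numpy as np
# lever arc rows, tool frame x=-X,y=+Y at a0; a0 lever direction(rad), clockwise d over n rows; tool yaw offset w (cw since aligned)
a0,d,n,w=map(float,sys.argv[1:5])
for k in range(1,int(n)+1):
    a=a0-d*k/n; v=60*np.array([np.cos(a)-np.cos(a0),np.sin(a)-np.sin(a0)])
    ex=np.array([-np.cos(w),np.sin(w)]); ey=np.array([np.sin(w),np.cos(w)])
    print("[0.05,%.3f,%.3f,0,0,0,%.3f]"%(v@ex/150,v@ey/150,d*k/n/np.pi),end=", ")
print()
E
python3 lev.py -3.10 0.6 10 0
```

```text
[0.05,0.000,0.024,0,0,0,0.019], [0.05,-0.001,0.048,0,0,0,0.038], [0.05,-0.003,0.072,0,0,0,0.057], [0.05,-0.008,0.095,0,0,0,0.076], [0.05,-0.013,0.119,0,0,0,0.095], [0.05,-0.020,0.142,0,0,0,0.115], [0.05,-0.028,0.164,0,0,0,0.134], [0.05,-0.037,0.186,0,0,0,0.153], [0.05,-0.048,0.208,0,0,0,0.172], [0.05,-0.060,0.229,0,0,0,0.191],
```

{"op": "send_rows", "data": {"deltas": [[0.05,0,0.024,-0.007,0,0,0.019],[0.05,-0.001,0.048,-0.007,0,0,0.038],[0.05,-0.003,0.072,-0.007,0,0,0.057],[0.05,-0.008,0.095,-0.007,0,0,0.076],[0.05,-0.013,0.119,-0.007,0,0,0.095],[0.05,-0.02,0.142,-0.007,0,0,0.115],[0.05,-0.028,0.164,-0.007,0,0,0.134],[0.05,-0.037,0.186,-0.007,0,0,0.153],[0.05,-0.048,0.208,-0.007,0,0,0.172],[0.05,-0.06,0.229,-0.007,0,0,0.191],[0.05,-0.06,0.229,-0.007,0,0,0.191]]}}

```text
clock: 23.12
tcp_pos: [0.4514, 0.2615, 0.1069]
orientation: [0.931, 2.999, 0.0]
contact_force: [1.6, 1.0, -2.0]
grip_width: 0.0167
```

```bash
python3 - <<'E'
from h import *
o=r.get_obs(); p=o["tcp_pos"]; print(p,o["contact_force"],o["joints"][6],R.from_rotvec(o["orientation"]).as_matrix()[:,1])
a=np.array([.4426,.2277]);b=p[:2];m=(a+b)/2;d=b-a;L=np.hypot(*d);n=np.array([d[1],-d[0]])/L
print("axis",m+n*np.sqrt(.06**2-L*L/4))
E
python3 lev.py -3.70 0.45 9 0.6
```

```text
[0.4514145  0.2614656  0.10689512] [ 1.60794397  0.98874893 -2.01130997] -0.019201289059400082 [5.66376238e-01 8.24146651e-01 5.04322763e-04]
axis [0.50255267 0.23008268]
[0.05,0.000,0.020,0,0,0,0.016], [0.05,-0.000,0.040,0,0,0,0.032], [0.05,-0.002,0.060,0,0,0,0.048], [0.05,-0.005,0.080,0,0,0,0.064], [0.05,-0.008,0.099,0,0,0,0.080], [0.05,-0.013,0.119,0,0,0,0.095], [0.05,-0.019,0.138,0,0,0,0.111], [0.05,-0.025,0.157,0,0,0,0.127], [0.05,-0.033,0.175,0,0,0,0.143],
```

{"op": "send_rows", "data": {"deltas": [[0.05,0,0.02,0,0,0,0.016],[0.05,0,0.04,0,0,0,0.032],[0.05,-0.002,0.06,0,0,0,0.048],[0.05,-0.005,0.08,0,0,0,0.064],[0.05,-0.008,0.099,0,0,0,0.08],[0.05,-0.013,0.119,0,0,0,0.095],[0.05,-0.019,0.138,0,0,0,0.111],[0.05,-0.025,0.157,0,0,0,0.127],[0.05,-0.033,0.175,0,0,0,0.143],[0.05,-0.033,0.175,0,0,0,0.143]]}}

```text
clock: 23.95
tcp_pos: [0.4699, 0.2801, 0.1069]
orientation: [1.574, 2.719, -0.0]
contact_force: [0.8, -0.8, 1.1]
grip_width: 0.0165
```

```bash
cat > sl.py <<'E'
from h import *
o=r.get_obs(); p=o["tcp_pos"][:2]-[.5026,.2300]; a=np.arctan2(p[1],p[0]);F=o["contact_force"]
print("lever",(-2.874-(a-2*np.pi)).round(3),"r",np.hypot(*p).round(4),"Ft",F[0]*np.sin(a)-F[1]*np.cos(a),F.round(1))
E
python3 sl.py; python3 lev.py -4.15 0.2 8 1.05
```

```text
lever 1.261 r 0.0598 Ft 0.26697455950545695 [ 0.8 -0.8  1.1]
[0.05,0.000,0.010,0,0,0,0.008], [0.05,0.000,0.020,0,0,0,0.016], [0.05,0.000,0.030,0,0,0,0.024], [0.05,-0.000,0.040,0,0,0,0.032], [0.05,-0.001,0.050,0,0,0,0.040], [0.05,-0.002,0.060,0,0,0,0.048], [0.05,-0.003,0.070,0,0,0,0.056], [0.05,-0.005,0.080,0,0,0,0.064],
```

{"op": "send_rows", "data": {"deltas": [[0.05,0,0.01,0,0,0,0.008],[0.05,0,0.02,0,0,0,0.016],[0.05,0,0.03,0,0,0,0.024],[0.05,0,0.04,0,0,0,0.032],[0.05,-0.001,0.05,0,0,0,0.04],[0.05,-0.002,0.06,0,0,0,0.044],[0.05,-0.003,0.066,0,0,0,0.044],[0.05,-0.003,0.066,0,0,0,0.044]]}}

```text
clock: 24.62
tcp_pos: [0.4765, 0.2838, 0.1067]
orientation: [-1.757, -2.603, 0.008]
contact_force: [-8.3, -6.6, 12.1]
grip_width: 0.0169
```

```bash
python3 sl.py
```

```text
lever 1.387 r 0.0597 Ft -10.34853399259306 [-8.3 -6.6 12.1]
```

The lever is on its end stop (1.387 rad measured, 10 N). Release and rise.

{"op": "send_rows", "data": {"deltas": [[0.5,0,0,0,0,0,0],[0.5,0,0,0,0,0,0],[0.5,0,0,0,0,0,0],[0.5,0,0,0,0,0,0],[0.5,0,0,0,0,0,0],[0.5,0,0,0,0,0,0]]}}

```text
clock: 25.12
tcp_pos: [0.4787, 0.2849, 0.1066]
orientation: [-1.758, -2.604, -0.0]
contact_force: [0.0, -0.9, -0.0]
grip_width: 0.0422
```

{"op": "send_rows", "data": {"deltas": [[0.5,0,0,-0.1,0,0,0],[0.5,0,0,-0.3,0,0,0],[0.5,0,0,-0.5,0,0,0],[0.5,0,0,-0.7,0,0,0],[0.5,0,0,-0.9,0,0,0],[0.5,0,0,-0.9,0,0,0],[0.5,0,0,-0.9,0,0,0]]}}

```text
clock: 25.7
tcp_pos: [0.4795, 0.2856, 0.2437]
orientation: [1.757, 2.602, 0.006]
contact_force: [-0.3, -0.2, -0.6]
grip_width: 0.0428
```

```bash
python3 - <<'E'
from h import *
o=r.get_obs(); print(o["tcp_pos"],o["contact_force"])
save("w3.png",r.grab_frame("wrist"),s=1.25)
E
```

```text
[0.47951378 0.28556993 0.24366731] [-0.29990762 -0.17565148 -0.55201915]
```

View pics/w3.png

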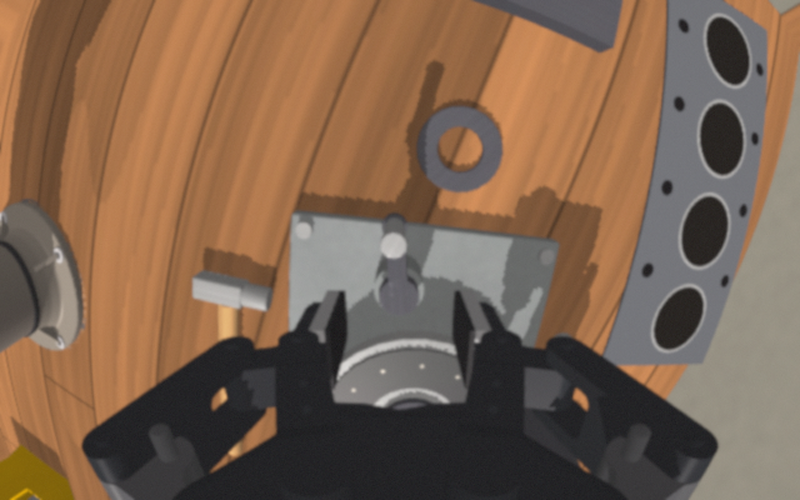

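The lever post head at (393,245) points out along the plate's left edge, which is its end-of-travel position. The jaws are clear, and the washer and hammer are untouched.

```bash
python3 -c "
from h import *
print(r.hand_in())"
```

```text
the job is handed in; nothing more can be done
None
```

The table is wound round to its stop, pressed home, and locked with the clamp lever. I handed the job in with the arm clear of everything, at about 26 s on the clock. No verdict was reported.

- **Crank:** I wound it clockwise about 2.6 turns and came up to the stop in 3 mm steps. I pressed on slowly to 15.4 N at the handle and held it for about half a second. I then eased off and let go. The top view showed the dog on the stop block.
- **Lever:** I swung it clockwise until it met the end stop with about 10 N. It measured 1.387 rad there, against 1.4 at the end of travel, then I let go. The last wrist picture showed it at the end of its travel.
- **Loose things:** The spacer ring and hammer look unmoved in the last picture. The drift and tin are not in that view, but I never went near them.
- **Not checked:** I had no direct reading of the hub spring or the exact table angle. Pressed home is judged from the handle force, the hard stop in motion and the picture. I did not look again at the crank or the dog after clamping.

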